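# Make up a lot of spindle blanks on the spring scale

### The arm

A 6-joint arm with a two-finger parallel gripper is mounted at the origin on a cart in front of the work surface, level with it; the furniture and walls round the work are solid. World frame = base frame: x ahead of the robot, y to its left, z up, the work surface at z = 0. Lengths are in m, angles in rad, forces in N, time in s.
With the tool pointing down it reaches from about 0.35 to 0.975 m from the base axis. Payload 4.9 kg.
Tool frame: the origin (TCP) lies on the front face of the gripper's body, between the roots of the fingers; the fingertips stand ctrl.tip_extent ahead of it and the grasp point (between the pads) lies 54 mm ahead of it (ctrl.tip_extent is the distance from the TCP to the fingertips, in m); z points along the fingers, y is the line along which they close (so a half turn about z gives the same grasp; the last joint's range is limited). The gripper opens to 85 mm and grips with 20 to 120 N. Pads are 22 mm wide; open, the fingers measure 114 mm over their backs; the gripper's body (76 mm by 85 mm) begins 54 mm behind the grasp point. The pads swing forward as they close: fully open they stand 13 mm farther back than shut.
Start: joints at [-1.37, 0.053, 1.613, -0, 1.476, -0.119], TCP at [0.196, -0.593, 0.304] pointing down, gripper open.
Joint ranges: [-3.01, 3.01], [-1.01, 2.22], [0.06, 2.58], [-1.02, 4.17], [0.09, 2.62], [-3.14, 3.14]. Speed limits (rad/s): [2.57, 2.57, 3.14, 3.14, 3.14, 3.14].

### API

Orientations are given as a rotation vector (axis times angle).
In Python, from station import ctrl gives the robot as it stands.
- The arm moves only by the tool apply_moves, never from a script. Its argument "rows" is one flat list of numbers, 6 for each row, row after row: the shift along the tool's x, y, z normalised to -1 to 1, where 1 is 0.6 m, then the turn, a rotation vector about the tool's x, y, z normalised to -1 to 1, where 1 is 90 degrees. A call has 1 to 20 rows; each row is the pose to reach, as a shift and turn from the pose commanded when the call began, along the tool's axes at that moment; what a row does not reach only later rows make up. A row lasts 1/10 s, in which the tool goes at most 50 mm and 8.59 degrees, less where a joint would pass 70% of its speed; a pose out of reach is approached as far as the arm can. A call with a number of a shift or a turn outside -1 to 1 is refused whole. A call with a gripper value outside its range is refused whole. "grip" is the opening, from 0 (shut) to 1 (fully open), set as the call begins (left out, the last holds). The fingers move at their own pace and stop on an object; "grip_force" is the grip in N (left out, the last holds). Time passes only in rows, so rows that repeat a pose let the fingers close. It gives the time, the measured TCP pose, the force, the opening and the grip force at its end, in the units of the state.
- ctrl.get_obs(): the state, without advancing time (a new reading comes with each control period).
- ctrl.get_image(name): name is "scene" or "top" or "wrist"; returns (picture, depth): 400x640x3 uint8, blue, green, red; 400x640 float32, m along the optical axis (not along the pixel's ray), 0 where there is no reading.
- ctrl.camera_model(name): a dict with "mtx" (3x3 intrinsics, pixels), "R" (3x3) and "t" (3): a world point X has camera coordinates R X + t; the wrist camera has in their place "tool_from_camera" (4x4, takes a point from camera to tool coordinates, whose origin is the TCP and whose axes are the flange's). Camera axes: x right, y down, z forward; pixel columns grow to the right and rows downward; lengths in m; the calibration is good to about 2 mm. A picture is of the moment at which its call begins: read the wrist's pose just before it. camera_model takes no time and is no camera call.
- ctrl.finish_job(): hands the job in; it is judged then, once.
The state is a dict: "t": time; "q": joint angles; "dq": joint speeds; "effort": joint torques, N m; "tool_pos": TCP position; "tool_rot": TCP orientation; "contact_force": force on the tool from outside, world axes, zero at the start; "wrist_torque": the same for the moment, N m; "opening": finger opening in m; "grip_force": force on a finger pad.
Only numpy, scipy, OpenCV 4.12 (cv2) and the standard library are available. Lean on these libraries where they do the work, as an engineer would, in place of code of your own. Each camera call takes 0.05 s, during which the arm holds its last target. There are 200 camera calls.

### The job

Bring the lot on the spring scale up to weight: to the gear wheel already lying in its pan, add whichever of the three dark spindle blanks it takes for the pan to come to rest with the orange pointer inside the green band. The blanks look alike but differ in weight, and the spring must not be overstrained, so never let the pointer dip into the red field below the green, not even for a moment. Stand the blanks upright in the pan beside the gear, leave any that are not needed standing on the bench, and do not disturb the other things.

Things in the scene. Friction and masses are not known exactly. Their poses are not given: they have to be found in the camera images.
- scale_pan (a joint): How far the pan of the spring scale has sunk, in m: 0 empty, growing as it sinks. It sinks 6.0 mm for each 100 g in the pan (163.5 N/m), friction-free and damped, settling within about 1 s. The pointer is in the green band from 0.044 to 0.059, and enters the red field at 0.064. The stop is at 0.080.
- pan_floor (a point): Centre of the floor of the scale's flat sheet-steel pan, on its upper face; moves down with the pan (170 mm above the bench when empty). The pan measures 200 mm square, with a rim 12 mm high and 3 mm thick. Its x points away from the robot, to the gauge board; z up.
- gauge_top (a point): Middle of the top edge of the white gauge board that stands upright behind the pan, 306 mm above the bench; board 86 mm wide, its face 135 mm from the pan's centre along the pan's +x. In front of it the pointer's thin bar rises 115 mm above the pan floor at the middle of the pan's rear rim (x = 103 mm).
- gear_center (a point): Light grey gear wheel, diameter 72, 18 mm thick, lying flat in the rear half of the pan (its centre 45 to 55 mm behind the pan's centre). This point is its centre. Its weight differs from start to start (0.10 to 0.40 kg).
- blank_a_center (a point): Dark steel stepped spindle blank, diameter 45 at its foot, narrower at the top, 60 mm tall, upright on the bench. This point: on its axis, half-way up (30 mm); z is its axis. The three look the same but are bored hollow differently: one weighs about 0.23 kg, one about 0.35 kg and one about 0.49 kg (each within 5 %); only the weight tells which is which.
- blank_b_center (a point): Dark steel stepped spindle blank, diameter 45 at its foot, narrower at the top, 60 mm tall, upright on the bench. This point: on its axis, half-way up (30 mm); z is its axis. The three look the same but are bored hollow differently: one weighs about 0.23 kg, one about 0.35 kg and one about 0.49 kg (each within 5 %); only the weight tells which is which.
- blank_c_center (a point): Dark steel stepped spindle blank, diameter 45 at its foot, narrower at the top, 60 mm tall, upright on the bench. This point: on its axis, half-way up (30 mm); z is its axis. The three look the same but are bored hollow differently: one weighs about 0.23 kg, one about 0.35 kg and one about 0.49 kg (each within 5 %); only the weight tells which is which.
- spanner: Steel combination spanner, 161 mm long, 26 wide, 7 thick, lying behind the blanks along the foot of the crate, to the left. Origin at the middle of its underside, y along it.
- marker: White and black felt marker, 133 mm long, 18 thick, lying beside the red bins to the left of the blanks, pointing away from the robot. Origin at the middle of its underside, y along it.
- screwdriver: Screwdriver with an orange handle, 218 mm long, 26 wide, lying across the front of the bench before the scale. Origin at the middle of its underside, y along it.
- red_screwdriver: Screwdriver with a red handle, 203 mm long, 22 wide, lying behind the blanks along the foot of the crate. Origin at the middle of its underside, y along it.
Things that resemble listed ones, but are neither listed nor needed, are in the scene too. What is shaped like the part that bears blank_c_center but blue or turquoise is not meant.

How it is judged:
By the outcome, as a careful person would: the job done as asked, in the order asked, and still so for the second after the job is handed in, with the robot touching nothing.
It also fails if it takes over 64 s, if anything falls off the work surface, if the arm or the gripper's body presses on something with over 40 N, if the wrist force passes 120 N, or if a joint passes its speed limit or range.

## Working session

There is one attempt and no reset: what is moved stays moved. The work goes in short steps, Python scripts to look and compute and a tool call to move; the robot and the scene stay as the last step left them, time stands still between calls to the robot, and variables do not carry over. Pictures are saved under pics/ and viewed, at most 10 in all, crops included, and the job is handed in when it is done.

Besides the shell and the picture viewer there is one more tool, called after "Call:" as name(argument=value, ...) on one line, values as JSON. apply_moves: Moves the arm, as the interface text tells. Its arguments: {"type":"object","properties":{"rows":{"type":"array","items":{"type":"number"}},"grip":{"type":"number"},"grip_force":{"type":"number"}},"required":["rows"]}

```bash
mkdir -p pics; ls; python3 - <<'E'
from station import ctrl
import cv2,numpy as np
o=ctrl.get_obs();print(o['t'],o['tool_pos'],o['tool_rot'],o['contact_force'],ctrl.tip_extent,o['opening'])
for n in('scene','top'):
    im,d=ctrl.get_image(n);cv2.imwrite(f'pics/{n}0.png',im);np.save(f'pics/{n}0.npy',d)
    m=ctrl.camera_model(n);print(n,{k:np.round(v,3).tolist() for k,v in m.items()})
print(ctrl.camera_model('wrist'))
E
```

```text
pics
0.0 [ 0.19639788 -0.59284744  0.30266125] [-3.09949517e+00 -4.99833703e-01  1.00985905e-04] [0.41447977 0.39457357 1.10887929] 0.0726 0.08534303748046554
scene {'mtx': [[426.641, 0.0, 318.256], [0.0, 426.641, 201.579], [0.0, 0.0, 1.0]], 'R': [[-0.811, -0.585, -0.0], [-0.415, 0.577, -0.704], [0.412, -0.571, -0.711]], 't': [0.482, 0.322, 1.159]}
top {'mtx': [[477.453, 0.0, 317.815], [0.0, 477.453, 197.878], [0.0, 0.0, 1.0]], 'R': [[0.091, -0.996, 0.001], [-0.975, -0.089, -0.202], [0.202, 0.017, -0.979]], 't': [0.034, 0.602, 1.344]}
{'mtx': array([[305.67772723,   0.        , 314.0567831 ],
       [  0.        , 305.67772723, 199.15873649],
       [  0.        ,   0.        ,   1.        ]]), 'tool_from_camera': array([[ 8.25993287e-04, -9.44961533e-01, -3.27180409e-01,
         8.45051882e-02],
       [ 9.99999580e-01,  9.10503858e-04, -1.05135208e-04,
        -2.78414076e-04],
       [ 3.97247752e-04, -3.27180184e-01,  9.44961888e-01,
        -6.99505389e-02],
       [ 0.00000000e+00,  0.00000000e+00,  0.00000000e+00,
         1.00000000e+00]])}
```

View pics/scene0.png

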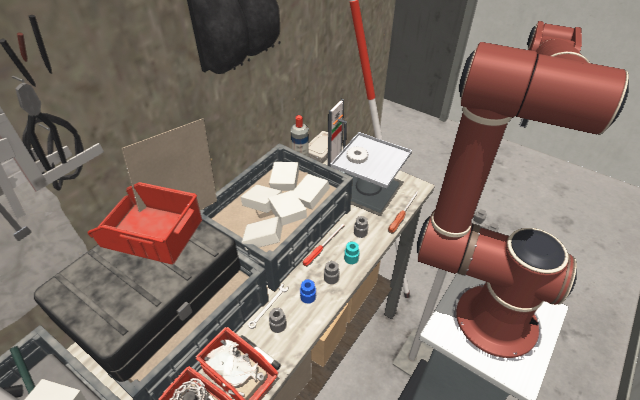

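View pics/top0.png

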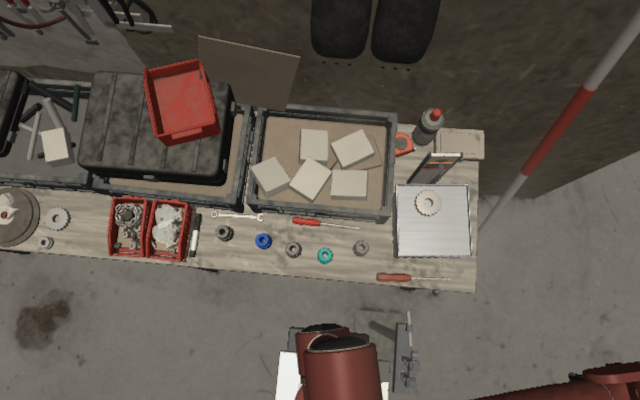

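The top view shows dark blanks at (223,232), (293,249), (361,247). The pan is centred near (433,220), with the gear at (428,203).

```bash
cat > h.py <<'E'
from station import ctrl
import cv2,numpy as np
def cloud(n,d=None):
    if d is None: im,d=ctrl.get_image(n)
    m=ctrl.camera_model(n);v,u=np.mgrid[:400,:640]
    K=m['mtx'];P=np.stack([(u-K[0,2])/K[0,0]*d,(v-K[1,2])/K[1,1]*d,d],-1)
    W=(P-m['t'])@m['R']
    W[d==0]=np.nan
    return W
E
python3 - <<'E'
from h import *
W=cloud('top',np.load('pics/top0.npy'))
im=cv2.imread('pics/top0.png')
for u,v in((223,232),(293,249),(361,247)):
    p=W[v-14:v+15,u-14:u+15].reshape(-1,3);z=p[:,2]
    a=p[z>.05]; b=p[(z>.012)]
    print('blank',a.mean(0).round(4),np.r_[a.min(0),a.max(0)].round(3),b.min(0).round(3),b.max(0).round(3),len(a))
p=W[180:262,390:476].reshape(-1,3);
print(np.histogram(p[:,2],bins=np.arange(0,.3,.01)))
q=p[(p[:,2]>.11)&(p[:,2]<.19)]
h,e=np.histogram(q[:,2],bins=np.arange(.11,.19,.002));print(h,e[h.argmax()])
r=cv2.minAreaRect(q[:,:2].astype(np.float32)*1000);print(r)
for (u,v) in((420,240),(450,240),(405,220),(460,210),(433,245),(428,193),(428,213),(418,203)):print(u,v,W[v,u].round(4))
g=W[190:217,415:442].reshape(-1,3);print('table',W[262:270,300:340].reshape(-1,3).mean(0))
W=cloud('scene',np.load('pics/scene0.npy'))
for (u,v) in((370,170),(385,155),(360,155),(390,165)):print('sc',W[v,u].round(4))
c=cv2.imread('pics/scene0.png')[95:200,310:430];t=cv2.imread('pics/top0.png')[140:270,380:490]
cv2.imwrite('pics/c1.png',np.hstack([cv2.resize(c,(400,350),interpolation=2),cv2.resize(t,(400,350),interpolation=2)]))
E
```

```text
blank [0.4733 0.3574 0.0604] [0.455 0.34  0.051 0.491 0.377 0.069] [0.452 0.335 0.012] [0.496 0.377 0.069] 117
blank [0.4428 0.1488 0.0605] [0.425 0.131 0.051 0.461 0.167 0.067] [0.421 0.127 0.018] [0.466 0.171 0.067] 111
blank [ 0.466  -0.0492  0.0603] [ 0.448 -0.067  0.051  0.485 -0.031  0.067] [ 0.444 -0.072  0.014] [ 0.487 -0.028  0.067] 112
(array([ 801,   44,   38,   19,   14,   17,    1,    0,    0,    0,    0,
          0,    0,   16, 3897, 1061,  550,   10,    5,    4,    0,    0,
          0,    0,    0,    0,    0,    0,    0]), array([0.  , 0.01, 0.02, 0.03, 0.04, 0.05, 0.06, 0.07, 0.08, 0.09, 0.1 ,
       0.11, 0.12, 0.13, 0.14, 0.15, 0.16, 0.17, 0.18, 0.19, 0.2 , 0.21,
       0.22, 0.23, 0.24, 0.25, 0.26, 0.27, 0.28, 0.29]))
[   0    0    0    0    0    0    0    0    0    0    0    0    0    1
   15   85  408  964 1362 1078  507  190  113  123  128  121  133  129
  113   54    6    1    1    1    1    1    2    1    0] 0.14600000000000002
((550.295166015625, -222.4387664794922), (210.49981689453125, 217.35891723632812), 4.5583176612854)
420 240 [ 0.4876 -0.1993  0.1497]
450 240 [ 0.4952 -0.2807  0.1478]
405 220 [ 0.5395 -0.1568  0.1445]
460 210 [ 0.5801 -0.3048  0.149 ]
433 245 [ 0.4776 -0.2357  0.1465]
428 193 [ 0.6165 -0.2122  0.1631]
428 213 [ 0.5607 -0.2143  0.165 ]
418 203 [ 0.5855 -0.1857  0.1662]
table [nan nan nan]
sc [ 0.5187 -0.1802  0.1473]
sc [ 0.5165 -0.2732  0.1488]
sc [ 0.5756 -0.209   0.1631]
sc [ 0.4808 -0.2445  0.1428]
```

View pics/c1.png

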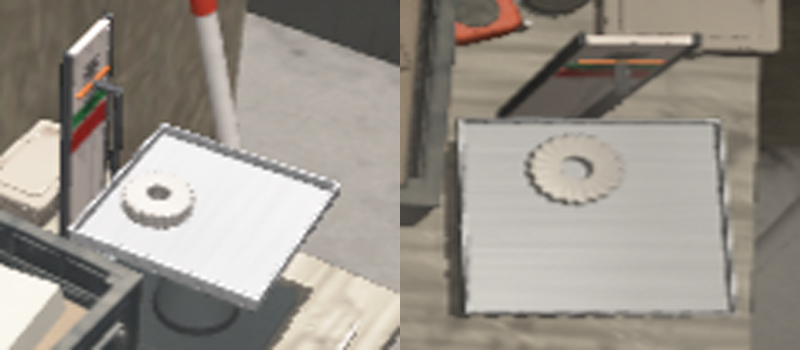

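The crops show the pointer well above the green band, in front of the board. The gear lies in the rear half of the pan and the front half is free. The pan has sunk about 23 mm, so the gear weighs about 0.38 kg. I'll start with blank C and weigh it at the wrist.

```bash
cat >> h.py <<'E'
from scipy.spatial.transform import Rotation as Ro
def plan(p,yawx=None,o=None):
    "p world TCP; yawx: world angle of tool x (tool down)"
    o=o or ctrl.get_obs();R=Ro.from_rotvec(o['tool_rot'])
    s=R.inv().apply(np.array(p)-o['tool_pos'])/.6
    T=R if yawx is None else Ro.from_matrix(np.array([[np.cos(yawx),np.sin(yawx),0],[np.sin(yawx),-np.cos(yawx),0],[0,0,-1]]).copy())
    r=(R.inv()*T).as_rotvec()/(np.pi/2)
    print('row',s.round(4),r.round(4))
def pan(n='top',d=None):
    W=cloud(n,d);p=W.reshape(-1,3)
    return W
E
python3 - <<'E'
from h import *
o=ctrl.get_obs();print(Ro.from_rotvec(o['tool_rot']).as_matrix().round(3))
W=cloud('top',np.load('pics/top0.npy'))
p=W[180:262,390:476].reshape(-1,3)
f=p[(p[:,2]>.13)&(p[:,2]<.156)&(p[:,0]<.66)]
A=np.c_[f[:,:2]-[.55,-.22],np.ones(len(f))];print(np.linalg.lstsq(A,f[:,2],rcond=None)[0],np.median(f[:,2]))
print(cv2.minAreaRect(f[:,:2].astype(np.float32)*1000),np.percentile(f[:,:2],[.5,99.5],axis=0))
g=p[(p[:,2]>.160)&(p[:,2]<.172)&(p[:,0]<.64)&(p[:,0]>.54)&(abs(p[:,1]+.213)<.05)];print('gear',g.mean(0),g.min(0),g.max(0))
t=W[252:270,230:350].reshape(-1,3);t=t[abs(t[:,2])<.015];print('table',np.median(t,axis=0))
c=W[190:225,380:392].reshape(-1,3);print('crate',np.nanmin(c,0),np.nanmax(c,0))
plan([.466,-.0495,.20],0);plan([.466,-.0495,.20],np.pi)
E
```

```text
[[ 0.949  0.314 -0.   ]
 [ 0.314 -0.949  0.002]
 [ 0.    -0.002 -1.   ]]
[-0.00019103  0.00183891  0.14744169] 0.14729373114856528
((550.4613037109375, -222.42550659179688), (210.16656494140625, 217.35891723632812), 4.558317184448242) [[ 0.44495465 -0.33290078]
 [ 0.64831166 -0.11156673]]
gear [ 0.59166509 -0.21188967  0.16510677] [ 0.5570443  -0.24592603  0.16006682] [ 0.63839421 -0.17291998  0.1716897 ]
table [0.40846588 0.17182    0.00064879]
crate [ 0.54495101 -0.13938383 -0.00497747] [ 0.64501096 -0.08601124  0.15700043]
row [ 0.7112 -0.7181  0.1728] [-1.200e-03  1.000e-04  2.036e-01]
row [ 0.7112 -0.7181  0.1728] [-1.0000e-04 -1.7000e-03 -1.7964e+00]
```

Call:
apply_moves(rows=[0.711, -0.718, 0, 0, 0, 0.204, 0.711, -0.718, 0, 0, 0, 0.204, 0.711, -0.718, 0, 0, 0, 0.204, 0.711, -0.718, 0, 0, 0, 0.204, 0.711, -0.718, 0, 0, 0, 0.204, 0.711, -0.718, 0, 0, 0, 0.204, 0.711, -0.718, 0, 0, 0, 0.204, 0.711, -0.718, 0, 0, 0, 0.204, 0.711, -0.718, 0, 0, 0, 0.204, 0.711, -0.718, 0, 0, 0, 0.204, 0.711, -0.718, 0, 0, 0, 0.204, 0.711, -0.718, 0.173, 0, 0, 0.204, 0.711, -0.718, 0.173, 0, 0, 0.204, 0.711, -0.718, 0.173, 0, 0, 0.204, 0.711, -0.718, 0.173, 0, 0, 0.204, 0.711, -0.718, 0.173, 0, 0, 0.204], grip=1)

```text
t: 1.7
tool_pos: [0.466, -0.0503, 0.2003]
tool_rot: [3.141, -0.0, -0.001]
contact_force: [0.1, -0.2, 0.1]
opening: 0.0855
grip_force: 0.0
```

```bash
python3 - <<'E'
from h import *
o=ctrl.get_obs();print(o['t'],o['tool_pos'],o['tool_rot'],o['contact_force'])
im,d=ctrl.get_image('wrist');cv2.imwrite('pics/w1.png',im)
m=ctrl.camera_model('wrist');v,u=np.mgrid[:400,:640];K=m['mtx'];X=m['tool_from_camera']
P=np.stack([(u-K[0,2])/K[0,0]*d,(v-K[1,2])/K[1,1]*d,d],-1)@X[:3,:3].T+X[:3,3]
W=Ro.from_rotvec(o['tool_rot']).apply(P.reshape(-1,3))+o['tool_pos'];W=W[d.ravel()>0]
b=W[(np.hypot(W[:,0]-.466,W[:,1]+.0495)<.04)&(W[:,2]>.003)&(W[:,2]<.075)]
for a in np.arange(0,.066,.006):
    s=b[(b[:,2]>=a)&(b[:,2]<a+.006)]
    if len(s):print(round(a,3),len(s),s.min(0).round(4)[:2],s.max(0).round(4)[:2])
fs=[]
for i in range(5):
    ctrl.get_image('wrist');fs.append(ctrl.get_obs()['contact_force'])
print(np.array(fs).round(2))
plan([.466,-.0495,.099],0)
E
```

```text
1.7 [ 0.46601449 -0.05033653  0.20034795] [ 3.14138888e+00 -4.44964402e-04 -5.01069207e-04] [ 0.05067046 -0.16971397  0.06905025]
0.0 27 [ 0.4742 -0.068 ] [ 0.4867 -0.0293]
0.006 76 [ 0.4546 -0.0704] [ 0.4867 -0.0303]
0.012 98 [ 0.4547 -0.0693] [ 0.4867 -0.029 ]
0.018 110 [ 0.4549 -0.0697] [ 0.4868 -0.0284]
0.024 124 [ 0.4546 -0.0698] [ 0.4869 -0.029 ]
0.03 177 [ 0.4544 -0.0713] [ 0.4868 -0.0271]
0.036 498 [ 0.4547 -0.0714] [ 0.4867 -0.0271]
0.042 159 [ 0.4544 -0.0672] [ 0.4831 -0.0313]
0.048 178 [ 0.4547 -0.0669] [ 0.483  -0.0311]
0.054 969 [ 0.4455 -0.068 ] [ 0.4832 -0.0305]
0.06 626 [ 0.4463 -0.0672] [ 0.4832 -0.0315]
[[ 0.93 -0.2   0.56]
 [ 0.01 -0.1  -0.4 ]
 [ 0.58  0.39 -0.06]
 [ 0.68  0.19 -0.51]
 [-0.06  0.16  0.06]]
row [-0.0014 -0.0025  0.1709] [ 0.0005 -0.0016 -0.001 ]
```

View pics/w1.png

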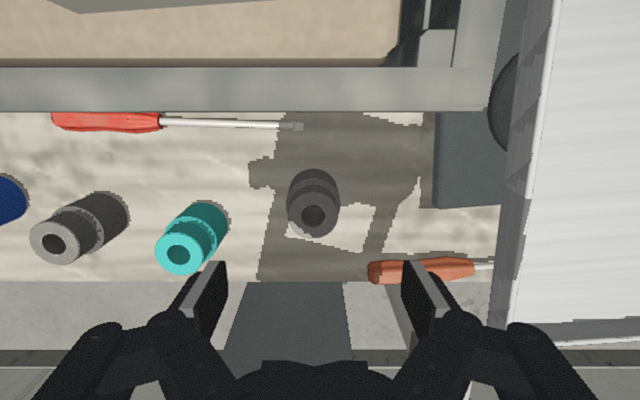

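Blank C is at pixel (313,200) in the wrist view, clear of its neighbours. It has a 45 mm foot up to z≈40 mm and a 36 mm head. I'll grip the foot.

Call:
apply_moves(rows=[-0.002, -0.002, 0.09, 0, 0, 0, -0.002, -0.002, 0.16, 0, 0, 0, -0.002, -0.002, 0.184, 0, 0, 0, -0.002, -0.002, 0.184, 0, 0, 0])

```text
t: 2.4
tool_pos: [0.4627, -0.0488, 0.0871]
tool_rot: [-3.14, 0.002, 0.009]
contact_force: [-0.4, -0.2, 0.1]
opening: 0.0853
grip_force: 0.0
```

Call:
apply_moves(rows=[0, 0, 0, 0, 0, 0, 0, 0, 0, 0, 0, 0, 0, 0, 0, 0, 0, 0, 0, 0, 0, 0, 0, 0, 0, 0, 0, 0, 0, 0, 0, 0, 0, 0, 0, 0, 0, 0, 0, 0, 0, 0], grip=0.3, grip_force=40)

```text
t: 3.1
tool_pos: [0.4664, -0.0494, 0.0921]
tool_rot: [3.141, -0.001, 0.006]
contact_force: [-2.0, 0.4, 6.7]
opening: 0.0433
grip_force: 40.9
```

Call:
apply_moves(rows=[0, 0, -0.04, 0, 0, 0, 0, 0, -0.1, 0, 0, 0, 0, 0, -0.18, 0, 0, 0, 0, 0, -0.25, 0, 0, 0, 0, 0, -0.283, 0, 0, 0, 0, 0, -0.283, 0, 0, 0, 0, 0, -0.283, 0, 0, 0])

```text
t: 3.8
tool_pos: [0.4643, -0.0489, 0.2586]
tool_rot: [-3.141, 0.001, 0.001]
contact_force: [0.2, -0.1, -4.7]
opening: 0.0428
grip_force: 42.7
```

```bash
python3 - <<'E'
from h import *
o=ctrl.get_obs();print(o['t'],o['tool_pos'],o['tool_rot'],o['opening'],o['grip_force'],ctrl.tip_extent)
fs=[]
for i in range(12):
    im,d=ctrl.get_image('wrist' if i else 'top');fs.append(ctrl.get_obs()['contact_force'])
    if i==11: cv2.imwrite('pics/w2.png',im);np.save('pics/w2.npy',d)
print(np.mean(fs,0),np.std(fs,0))
E
```

```text
3.8 [ 0.46430166 -0.0488697   0.25857631] [-3.14137446e+00  9.21360366e-04  1.33137652e-03] 0.04279880920220448 42.68551750428742 0.0726
[-0.15424671 -0.14294916 -3.57470992] [0.52895014 0.56175469 0.62773552]
```

View pics/w2.png

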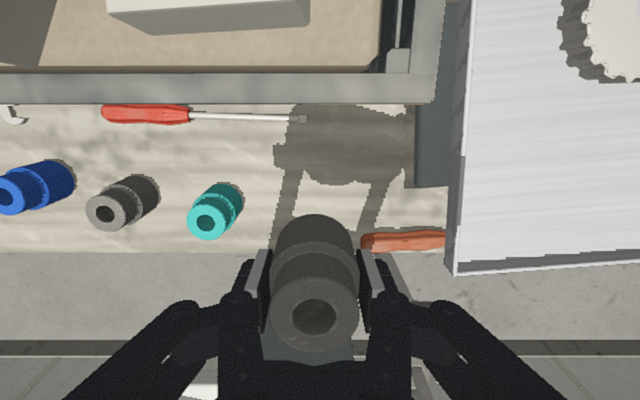

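C is held upright at (315,285). It weighs about 0.36 kg, so it is the 0.35 kg one, which would only just reach the green band. I'll put it back and weigh B.

Call:
apply_moves(rows=[0, 0, 0.08, 0, 0, 0, 0, 0, 0.16, 0, 0, 0, 0, 0, 0.23, 0, 0, 0, 0, 0, 0.262, 0, 0, 0, 0, 0, 0.275, 0, 0, 0, 0, 0, 0.281, 0, 0, 0, 0, 0, 0.281, 0, 0, 0, 0, 0, 0.281, 0, 0, 0])

```text
t: 5.2
tool_pos: [0.466, -0.0493, 0.0923]
tool_rot: [3.141, -0.001, 0.005]
contact_force: [0.6, -0.1, -2.6]
opening: 0.0429
grip_force: 42.7
```

Call:
apply_moves(rows=[0, 0, 0, 0, 0, 0, 0, 0, 0, 0, 0, 0, 0, 0, 0, 0, 0, 0, 0, 0, 0, 0, 0, 0, 0, 0, 0, 0, 0, 0, 0, 0, 0, 0, 0, 0], grip=1)

```text
t: 5.8
tool_pos: [0.4648, -0.049, 0.0909]
tool_rot: [3.142, -0.001, 0.0]
contact_force: [0.2, 0.7, -0.2]
opening: 0.0853
grip_force: 0.0
```

Call:
apply_moves(rows=[0, 0, -0.05, 0, 0, 0, 0, 0, -0.12, 0, 0, 0, 0, 0, -0.2, 0, 0, 0, 0, 0, -0.2, 0, 0, 0, 0, 0, -0.2, 0, 0, 0])

```text
t: 6.3
tool_pos: [0.4657, -0.0492, 0.2127]
tool_rot: [3.141, -0.001, 0.006]
contact_force: [0.6, -0.5, -0.6]
opening: 0.0854
grip_force: 0.0
```

```bash
python3 - <<'E'
from h import *
o=ctrl.get_obs();print(o['t'])
plan([.4435,.1495,.21],0);plan([.4435,.1495,.09],0)
E
```

```text
6.3
row [-0.0372 -0.3312  0.004 ] [ 0.0006 -0.0024 -0.0004]
row [-0.0379 -0.3314  0.204 ] [ 0.0006 -0.0024 -0.0004]
```

Call:
apply_moves(rows=[-0.037, -0.331, 0, 0, 0, 0, -0.037, -0.331, 0, 0, 0, 0, -0.037, -0.331, 0, 0, 0, 0, -0.037, -0.331, 0, 0, 0, 0, -0.037, -0.331, 0, 0, 0, 0, -0.037, -0.331, 0, 0, 0, 0, -0.037, -0.331, 0.08, 0, 0, 0, -0.037, -0.331, 0.15, 0, 0, 0, -0.037, -0.331, 0.2, 0, 0, 0, -0.037, -0.331, 0.203, 0, 0, 0, -0.037, -0.331, 0.203, 0, 0, 0])

```text
t: 7.4
tool_pos: [0.4424, 0.1484, 0.0884]
tool_rot: [3.141, -0.004, -0.004]
contact_force: [-0.4, 0.9, -0.0]
opening: 0.0855
grip_force: 0.0
```

Call:
apply_moves(rows=[0, 0, 0, 0, 0, 0, 0, 0, 0, 0, 0, 0, 0, 0, 0, 0, 0, 0, 0, 0, 0, 0, 0, 0, 0, 0, 0, 0, 0, 0, 0, 0, 0, 0, 0, 0, 0, 0, 0, 0, 0, 0], grip=0.3, grip_force=40)

```text
t: 8.1
tool_pos: [0.4441, 0.1498, 0.0912]
tool_rot: [-3.141, 0.001, -0.005]
contact_force: [-1.4, -1.2, 6.7]
opening: 0.042
grip_force: 40.9
```

Call:
apply_moves(rows=[0, 0, -0.04, 0, 0, 0, 0, 0, -0.1, 0, 0, 0, 0, 0, -0.18, 0, 0, 0, 0, 0, -0.25, 0, 0, 0, 0, 0, -0.283, 0, 0, 0, 0, 0, -0.283, 0, 0, 0, 0, 0, -0.283, 0, 0, 0])

```text
t: 8.8
tool_pos: [0.442, 0.1495, 0.2575]
tool_rot: [3.141, -0.001, -0.003]
contact_force: [-1.1, -0.2, -5.7]
opening: 0.0419
grip_force: 43.4
```

```bash
python3 - <<'E'
from h import *
o=ctrl.get_obs();print(o['t'],o['tool_pos'],o['tool_rot'],o['opening'],o['grip_force'],ctrl.tip_extent)
fs=[]
for i in range(12):
    im,d=ctrl.get_image('wrist');fs.append(ctrl.get_obs()['contact_force'])
print(np.mean(fs,0),np.std(fs,0))
# C in wrist view check left to later; pan from top refined
W=cloud('top');p=W.reshape(-1,3)
f=p[(p[:,2]>.125)&(p[:,2]<.165)&(p[:,1]<-.1)&(p[:,1]>-.36)&(p[:,0]>.42)&(p[:,0]<.68)]
gx=np.histogram(f[:,0],np.arange(.42,.69,.01));gy=np.histogram(f[:,1],np.arange(-.36,-.09,.01));print(gx[0],gy[0])
E
```

```text
8.8 [0.44197313 0.14950529 0.25745565] [ 3.14126090e+00 -7.47341475e-04 -2.84269078e-03] 0.04194745972513218 43.424787747790106 0.0726
[-0.29971187 -0.10998228 -4.94804398] [0.56475258 0.43341716 0.60233003]
[  0   7 117 240 283 274 277 286 272 271 276 265 293 297 271 248 248 257
 254 246 247 293 201  42  23  56] [  0   0  89 262 277 266 265 259 273 265 266 223 233 240 243 230 242 275
 276 268 268 256 215  61 112 180]
```

B weighs about 0.50 kg, so it is the 0.49 kg one, which gives about 53 mm with the gear. I'll carry it over the front half of the pan.

Call:
apply_moves(rows=[0, 0, -0.07, 0, 0, 0, 0.01, 0.06, -0.07, 0, 0, 0, 0.02, 0.13, -0.07, 0, 0, 0, 0.03, 0.2, -0.07, 0, 0, 0, 0.04, 0.27, -0.07, 0, 0, 0, 0.05, 0.34, -0.07, 0, 0, 0, 0.06, 0.41, -0.07, 0, 0, 0, 0.07, 0.48, -0.07, 0, 0, 0, 0.08, 0.55, -0.07, 0, 0, 0, 0.09, 0.61, -0.07, 0, 0, 0, 0.1, 0.655, -0.07, 0, 0, 0, 0.101, 0.674, -0.07, 0, 0, 0, 0.101, 0.674, -0.07, 0, 0, 0, 0.101, 0.674, -0.07, 0, 0, 0])

```text
t: 10.85
tool_pos: [0.503, -0.2541, 0.3006]
tool_rot: [-3.14, 0.001, 0.001]
contact_force: [-0.1, 1.3, -5.4]
opening: 0.0418
grip_force: 43.5
```

```bash
python3 - <<'E'
from h import *
o=ctrl.get_obs();print(o['t'],o['tool_pos'])
im,d=ctrl.get_image('wrist');cv2.imwrite('pics/w3.png',im)
m=ctrl.camera_model('wrist');v,u=np.mgrid[:400,:640];K=m['mtx'];X=m['tool_from_camera']
P=np.stack([(u-K[0,2])/K[0,0]*d,(v-K[1,2])/K[1,1]*d,d],-1)@X[:3,:3].T+X[:3,3]
W=Ro.from_rotvec(o['tool_rot']).apply(P.reshape(-1,3))+o['tool_pos'];W=W.reshape(400,640,3)
p=W[:280].reshape(-1,3);f=p[(p[:,2]>.137)&(p[:,2]<.154)];print(np.median(f,0),f.min(0),f.max(0))
g=p[(p[:,2]>.158)&(p[:,2]<.172)&(abs(p[:,0]-.59)<.05)&(abs(p[:,1]+.213)<.06)];print('gear',g.min(0),g.max(0))
plan([.503,-.255,.24]);plan([.503,-.255,.213])
E
```

```text
10.85 [ 0.5029664  -0.25408318  0.30064725]
[ 0.56238508 -0.21259388  0.14648881] [ 0.43849563 -0.3351255   0.13700527] [ 0.64526618 -0.02320422  0.15399826]
gear [ 0.55416188 -0.24722845  0.15800767] [ 0.63999406 -0.15300326  0.16673175]
row [0.     0.0022 0.1012] [0. 0. 0.]
row [0.     0.0023 0.1462] [0. 0. 0.]
```

View pics/w3.png

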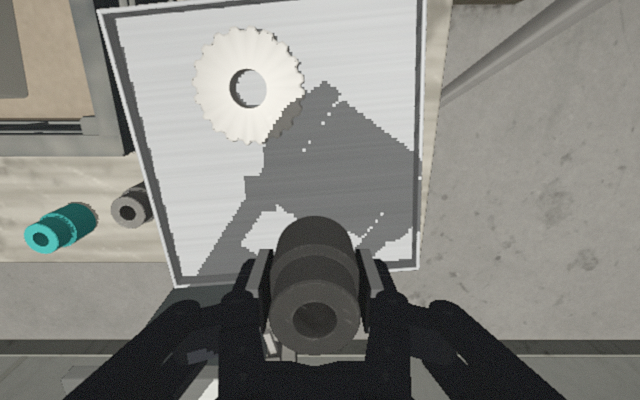

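The wrist view shows the blank clear of the gear at (250,87) and inside the rims. The front rim is at about row 280. I'll lower it slowly.

Call:
apply_moves(rows=[0, 0, 0.04, 0, 0, 0, 0, 0, 0.075, 0, 0, 0, 0, 0, 0.09, 0, 0, 0, 0, 0, 0.1, 0, 0, 0, 0, 0, 0.105, 0, 0, 0, 0, 0, 0.11, 0, 0, 0, 0, 0, 0.115, 0, 0, 0, 0, 0, 0.12, 0, 0, 0, 0, 0, 0.125, 0, 0, 0, 0, 0, 0.125, 0, 0, 0, 0, 0, 0.125, 0, 0, 0, 0, 0, 0.125, 0, 0, 0])

```text
t: 12.1
tool_pos: [0.5032, -0.255, 0.2263]
tool_rot: [3.141, -0.001, 0.001]
contact_force: [-0.2, 0.7, -3.1]
opening: 0.0419
grip_force: 43.6
```

```bash
python3 - <<'E'
from h import *
o=ctrl.get_obs();print(o['t'],o['tool_pos'])
fs=[]
for i in range(8):
    W=cloud('top' if i%2 else 'scene');fs.append(ctrl.get_obs()['contact_force'])
    p=W.reshape(-1,3);f=p[(p[:,0]>.47)&(p[:,0]<.63)&(p[:,1]<-.15)&(p[:,1]>-.32)&(p[:,2]>.09)&(p[:,2]<.16)]
    h,e=np.histogram(f[:,2],np.arange(.09,.16,.003));m=e[h.argmax()]+.0015
    print(f[abs(f[:,2]-m)<.005,2].mean().round(4),len(f))
print(np.mean(fs,0))
E
```

```text
12.1 [ 0.50323494 -0.25498733  0.22625162]
0.1347 1374
0.1359 2001
0.1346 1380
0.1359 2002
0.1348 1384
0.1358 2006
0.1347 1387
0.1359 1996
[ 1.10428737 -0.22611265 -3.20468756]
```

Call:
apply_moves(rows=[0, 0, 0.004, 0, 0, 0, 0, 0, 0.009, 0, 0, 0, 0, 0, 0.014, 0, 0, 0, 0, 0, 0.019, 0, 0, 0, 0, 0, 0.023, 0, 0, 0, 0, 0, 0.023, 0, 0, 0, 0, 0, 0.023, 0, 0, 0, 0, 0, 0.023, 0, 0, 0])

```text
t: 13.3
tool_pos: [0.5031, -0.2549, 0.2123]
tool_rot: [3.141, -0.001, 0.0]
contact_force: [0.2, -0.2, -1.3]
opening: 0.042
grip_force: 43.9
```

```bash
python3 - <<'E'
from h import *
o=ctrl.get_obs();print(o['t'],o['tool_pos'])
fs=[]
for i in range(10):
    ctrl.get_image('wrist');fs.append(ctrl.get_obs()['contact_force'])
print(np.mean(fs,0))
E
```

```text
13.3 [ 0.50310461 -0.25492328  0.21234363]
[-0.1150095  -0.84265082 -0.54698095]
```

Call:
apply_moves(rows=[0, 0, 0, 0, 0, 0, 0, 0, 0, 0, 0, 0, 0, 0, 0, 0, 0, 0, 0, 0, 0, 0, 0, 0, 0, 0, 0, 0, 0, 0, 0, 0, 0, 0, 0, 0], grip=0.9)

```text
t: 14.4
tool_pos: [0.5031, -0.2548, 0.2121]
tool_rot: [-3.142, 0.001, -0.0]
contact_force: [0.1, -0.7, -0.4]
opening: 0.0774
grip_force: 0.0
```

Call:
apply_moves(rows=[0, 0, -0.04, 0, 0, 0, 0, 0, -0.09, 0, 0, 0, 0, 0, -0.15, 0, 0, 0, 0, 0, -0.22, 0, 0, 0, -0.08, 0, -0.24, 0, 0, 0, -0.16, 0, -0.24, 0, 0, 0, -0.2, 0, -0.24, 0, 0, 0, -0.2, 0, -0.24, 0, 0, 0, -0.2, 0, -0.24, 0, 0, 0, -0.2, 0, -0.24, 0, 0, 0, -0.2, 0, -0.24, 0, 0, 0, -0.2, 0, -0.24, 0, 0, 0])

```text
t: 15.6
tool_pos: [0.3837, -0.2547, 0.3558]
tool_rot: [-3.141, -0.0, 0.001]
contact_force: [-0.3, -0.3, 1.0]
opening: 0.0768
grip_force: 0.0
```

```bash
python3 - <<'E'
from h import *
o=ctrl.get_obs();print(o['t'],o['tool_pos'])
for n in('top','scene'):
    im,d=ctrl.get_image(n);W=cloud(n,d);p=W.reshape(-1,3);f=p[(p[:,0]>.47)&(p[:,0]<.63)&(p[:,1]<-.15)&(p[:,1]>-.32)&(p[:,2]>.09)&(p[:,2]<.16)]
    h,e=np.histogram(f[:,2],np.arange(.09,.16,.003));m=e[h.argmax()]+.0015
    print(n,f[abs(f[:,2]-m)<.005,2].mean().round(4),len(f))
    if n=='top': t=im[130:290,210:490]; 
    else: s=im[90:340,250:440]
w,_=ctrl.get_image('wrist')
cv2.imwrite('pics/f.png',np.hstack([cv2.resize(t,(400,229)),cv2.resize(w,(400,229))]))
cv2.imwrite('pics/f2.png',np.vstack([np.hstack([cv2.resize(t,(400,229)),cv2.resize(w,(400,229))]),cv2.resize(s[:130],(800,370))[:,:800] if 0 else np.hstack([cv2.resize(s,(270,355)),cv2.resize(s[5:125,55:185],(530,355))])]))
E
```

```text
15.6 [ 0.38366805 -0.25471473  0.35583919]
top 0.118 3267
scene 0.1173 1490
```

View pics/f2.png

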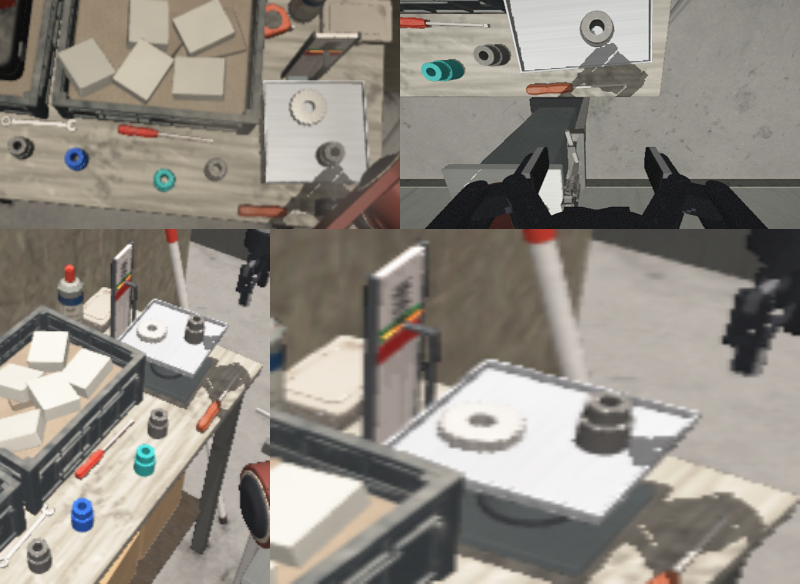

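The final picture shows B upright beside the gear and A and C standing on the bench. The pointer is in the green band, with the pan sunk about 52 mm, and the gripper is clear.

```bash
python3 -c "
from station import ctrl
print(ctrl.finish_job())"
```

```text
the job is handed in; nothing more can be done
None
```

The job is handed in: the heaviest blank (B, about 0.49 kg) stands upright in the pan with the gear, the pan rests about 52 mm down with the pointer in the green, and the other two blanks stand on the bench.

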